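# Take the squeeze-and-turn cap off the bearing jar

## Robot

A 7-joint arm with a two-finger parallel gripper is mounted at the origin on the work surface. World frame = base frame: x ahead of the robot, y to its left, z up, the work surface at z = 0. Lengths are in m, angles in rad, forces in N, time in s.
With the tool pointing down it reaches from about 0.4 to 0.85 m from the base axis. Payload 4.5 kg.
Tool frame: the origin (TCP) lies on the centre line of the jaws, within the pads' length; the fingertips stand 8 mm ahead of it and the grasp point (between the pads) lies 11 mm behind it (r.nose_length is the distance from the TCP to the fingertips, in m); x points along the fingers, y is the direction in which the jaws open and shut, and the axes are right-handed (so a half turn about x gives the same grasp; the last joint's range is limited). The gripper opens to 88 mm and grips with 3 to 60 N. Pads are 18 mm wide; open, the fingers measure 123 mm over their backs; the gripper's body (75 mm by 187 mm) begins 45 mm behind the grasp point.
Start: joints at [1.22, 0.689, -0.195, 1.565, 0.157, 0.902, -0.215], TCP at [0.235, -0.579, 0.247] pointing down, gripper open.
Joint ranges: [-3.01, 3.01], [-0.46, 2.08], [-1.47, 1.51], [0.13, 2.56], [-1, 4.14], [0.04, 2.09], [-2.66, 2.66]. Speed limits (rad/s): [2.57, 2.57, 3.14, 3.14, 3.14, 3.14, 3.14].

## Interface

Orientations are given as a unit quaternion [x, y, z, w].
In Python, from station import readout, imaging, order, r gives the robot as it stands.
- The arm moves only by the tool drive_tool, never from a script. Its argument "steps" is a list that holds one entry, the list of rows, each a list of 4 numbers: the shift along the tool's x, y, z in cm, then the turn about the tool's x in rad. A call has 1 to 8 rows; each row is the pose to reach, as a shift and turn from the pose commanded when the call began, along the tool's axes at that moment; what a row does not reach only later rows make up. A row lasts 1/8 s, in which the tool goes at most 62.5 mm and 10.7 degrees, less where a joint would pass 70% of its speed; a pose out of reach is approached as far as the arm can. A call with a gripper value outside its range is refused whole. "jaw" is the opening, from 0 (shut) to 1 (fully open), set as the call begins (left out, the last holds). The fingers move at their own pace and stop on an object; "squeeze" is the grip in N (left out, the last holds). Time passes only in rows, so rows that repeat a pose let the fingers close. It gives the time, the measured TCP pose, the force and the opening at its end, in the units of the state.
- readout.observe(): the state, without advancing time (a new reading comes with each control period).
- imaging.camera(name): name is "side" or "top" or "wrist"; returns the picture (480x640x3 uint8, red, green, blue); there is no depth.
- imaging.camera_info(name): a dict with "camera_matrix" (3x3 intrinsics, pixels), "dist" ([k1, k2, p1, p2, k3] as OpenCV has them; the pictures are not rectified), "view" (4x4, takes a point from world to camera coordinates); the wrist camera has in their place "T_tool_cam" (4x4, takes a point from camera to tool coordinates, whose origin is the TCP and whose axes are the tool frame's). Camera axes: x right, y up, looking along -z (the intrinsics and any distortion apply to the point x, -y, -z); pixel columns grow to the right and rows downward; lengths in m; the calibration is good to about 2 mm. A picture is of the moment at which its call begins: read the wrist's pose just before it. camera_info takes no time and is no camera call.
- order.close_job(): hands the job in, once; it reports no verdict.
The state is a dict: "time": time; "qpos": joint angles; "joint_velocities": joint speeds; "joint_torque": joint torques, N m; "ee_pos": TCP position; "tcp_rot": TCP orientation; "ft_force": force on the tool from outside, world axes, zero at the start; "wrist_torque": the same for the moment, N m; "gripper_width": opening from 0.0 (shut) to 1.0 (fully open).
Only numpy, scipy, OpenCV 4.12 (cv2) and the standard library are available. Lean on these libraries where they do the work, as an engineer would, in place of code of your own. Each camera call takes 0.05 s, during which the arm holds its last target.

## Task

Open the white bearing jar that stands in the yellow holder: squeeze the two orange tabs on the sides of its cap inward, turn the cap anticlockwise (seen from above) until it comes free of the neck, and lift it off. Set the cap down, not dropped, right way up and wholly on the flat green mat, and let go. Leave the jar standing in its holder, and leave the blue wheel and the two aluminium risers where they are.

Things in the scene. Friction and masses are not known exactly. Their poses are not given: they have to be found in the camera images.
- jar: White jar, 2 kg, its 110 mm square, 8 mm foot plate standing in the holder, which keeps it from turning (1.5 mm play). Origin: centre of the foot's underside, on the jar's axis, z up. 76 mm across up to a flat shoulder 88 mm above the origin; ribs on it, 7.5 mm tall, out to 38 mm from the axis, lock the released tabs; squeezed tabs pass them anticlockwise. Clockwise the cap is stopped. Keep 8 mm above the shoulder.
- holder: Yellow square tray fixed to the worktop in which the jar stands, 140 mm square, rim 20 mm high, floor 6 mm thick (so the jar's origin is 6 mm above the worktop). Origin: centre of its underside on the worktop. Its axes agree with the jar's.
- cap: Loose blue-grey cap, 90 g, 47 mm across, 42 mm tall, locked on the jar at the start. Origin: centre of its underside (90 mm above the jar's origin when on); z up; orange tabs on its +y and -y sides. At the start its axes agree with the jar's. Play on the neck 1.5 mm sideways and up, 3 degrees in turning. With both tabs squeezed it turns freely.
- tab_left (a joint): Inward travel (m) of the tab on the cap's +y side: 0 released, 0.005 at its stop; clears the ribs from 0.0035. Upright pad 20 mm wide, 40 mm tall from the cap's underside, 5 mm thick; outer face 32 mm from the cap's axis released (64 mm over both tabs), 27 mm squeezed (54 mm over both). Spring 2.4 N at the start, 8.4 N at the end; it springs back when let go.
- tab_right (a joint): The same for the tab on the cap's -y side.
- mat: Flat green mat fixed on the worktop, 170 mm square, 4 mm thick. Origin: centre of its underside, on the worktop; its sides run along its x and y axes.
- wheel: Blue urethane wheel lying flat, 54 mm across, 34 mm tall; origin: centre of its underside. To be left alone.
- riser_a: Flat aluminium riser plate 85 x 55 x 10 mm; origin: centre of its underside. To be left alone.
- riser_b: The other aluminium riser plate, the same size. To be left alone.
- cap_top (a point): Middle of the cap's top face, 42 mm above the cap's origin.
- neck_top (a point): Middle of the jar neck's mouth, 127 mm above the jar's origin; neck 30 mm across. Two lugs on the neck (towards the jar's +x and -x, 50 degrees wide, out to 19 mm) hold the cap bayonet-fashion: turned anticlockwise seen from above by 50 to 95 degrees (75 is good) the cap clears them and lifts straight off. It must rise 45 mm to clear the neck.
Not all that is in view belongs to the job. Of the things that look like the mat, take the one that is farthest to the robot's left at the start.

How it is judged:
On the way, in this order (a step that is already met when the one before it is completed fails the run):
1. both tabs are squeezed in (3.5 mm or more) with the cap still down on the neck in its locked direction (within 12 degrees) (value of joint each of tab_left, tab_right above 0.0035 m and angle between the x axis of cap and the x axis of jar, either way round below 0.21 rad and z of cap in the frame of jar below 0.1 m), for 0.1 s.
2. the cap is turned 40 degrees or more while still on the neck (angle between the x axis of cap and the x axis of jar, either way round above 0.7 rad and z of cap in the frame of jar below 0.1 m and horizontal distance between cap and jar below 0.01 m), for 0.05 s.
At the end, for the whole second after the job is handed in: The cap stands right way up (within 6 degrees) and at rest on the green mat, its centre within 56 mm of the mat's centre along both of the mat's sides, released; the open jar stands upright (within 6 degrees) in its holder, within 10 mm of where it stood (distance of jar from where it was at the start of the episode below 0.01 m and angle between each of jar, cap's own z axis and vertical below 0.1 rad and x of cap in the frame of mat between -0.056 and 0.056 m and y of cap in the frame of mat between -0.056 and 0.056 m and height (world z) of cap below 0.008 m and z of cap_top in the frame of mat above 0.04 m and linear speed of cap below 0.02 m/s and contact force between the fingers and cap below 0.1 N); the robot touches nothing.
It fails at once if the cap is dropped or thrown: out of the fingers while off the jar and more than about 16 mm above the mat (contact force between the fingers and cap below 0.02 N and horizontal distance between cap and jar above 0.05 m and height (world z) of cap above 0.02 m).
It fails at once if the wheel or a riser is moved more than 20 mm (distance of any of wheel, riser_a, riser_b from where it was at the start of the episode above 0.02 m).
It also fails if it takes over 45 s, if anything falls off the work surface, if the arm or the gripper's body presses on something with over 40 N, if the wrist force passes 120 N, or if a joint passes its speed limit or range.

## Working session

There is one attempt and no reset: what is moved stays moved. The work goes in short steps, Python scripts to look and compute and a tool call to move; the robot and the scene stay as the last step left them, time stands still between calls to the robot, and variables do not carry over. Pictures are saved under pics/ and viewed, and the job is handed in when it is done.

Besides the shell and the picture viewer there is one more tool, called in YAML: its name, and indented under it one key for each argument. drive_tool: Moves the arm, as the interface text tells. Its arguments: {"type":"object","properties":{"steps":{"type":"array"},"jaw":{"type":"number"},"squeeze":{"type":"number"}},"required":["steps"]}

```bash
ls; mkdir -p pics
python3 - <<'E'
from station import readout, imaging, order, r
import cv2
print(readout.observe())
for n in ("side","top","wrist"):
    im=imaging.camera(n); cv2.imwrite(f"pics/{n}0.png",im[:,:,::-1])
    print(n,imaging.camera_info(n))
print(r.nose_length)
E
```

```text
pics
{'time': 0.0, 'qpos': array([ 1.21977937,  0.68999084, -0.19448412,  1.56634704,  0.1573231 ,
        0.90248349, -0.21510324]), 'joint_velocities': array([ 0.00174901, -0.00025037, -0.00015505, -0.00056421, -0.00120675,
        0.00100638,  0.00066005]), 'joint_torque': array([ 9.78936223e-04, -5.27567053e+01, -1.26675099e+00, -1.53430206e+01,
       -5.27120847e-02,  6.62941879e-03,  2.01671919e-04]), 'ee_pos': array([ 0.23432241, -0.57874734,  0.24590418]), 'tcp_rot': array([-0.6938712 , -0.13586408,  0.69423478, -0.13461718]), 'ft_force': array([ 0.35107301,  0.50177445, -0.02727049]), 'wrist_torque': array([ 0.03815952, -0.02393651,  0.01477148]), 'gripper_width': 1.0009955528081613}
side {'camera_matrix': array([[616.56186646,   0.        , 323.55170556],
       [  0.        , 616.56186646, 238.21398719],
       [  0.        ,   0.        ,   1.        ]]), 'dist': array([-0.17936315,  0.        ,  0.        ,  0.        ,  0.        ]), 'view': array([[-7.45678998e-01, -6.66305109e-01, -5.76896714e-04,
         3.14099609e-01],
       [ 4.52958714e-01, -5.07552221e-01,  7
[... 648 characters left out ...]
 -1.18676673],
       [ 0.        ,  0.        ,  0.        ,  1.        ]])}
wrist {'camera_matrix': array([[414.00518367,   0.        , 317.67585791],
       [  0.        , 414.00518367, 239.59882226],
       [  0.        ,   0.        ,   1.        ]]), 'dist': array([-0.03727956,  0.        ,  0.        ,  0.        ,  0.        ]), 'T_tool_cam': array([[-1.47410854e-04,  2.82677670e-01, -9.59214946e-01,
        -1.37190336e-01],
       [ 9.99999972e-01,  2.17177608e-04, -8.96770744e-05,
         2.50601020e-04],
       [ 1.82970302e-04, -9.59214933e-01, -2.82677694e-01,
        -7.39401513e-02],
       [ 0.00000000e+00,  0.00000000e+00,  0.00000000e+00,
         1.00000000e+00]])}
0.008
```

View pics/top0.png

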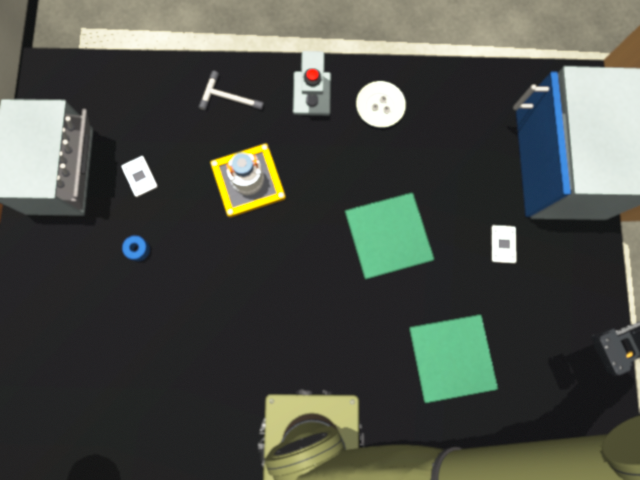

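View pics/side0.png

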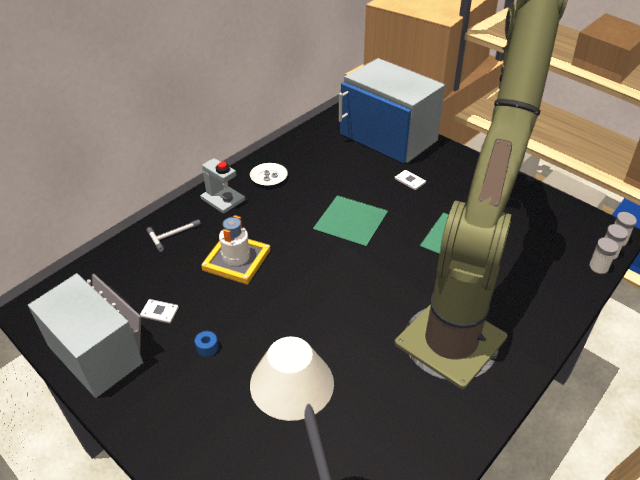

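View pics/wrist0.png

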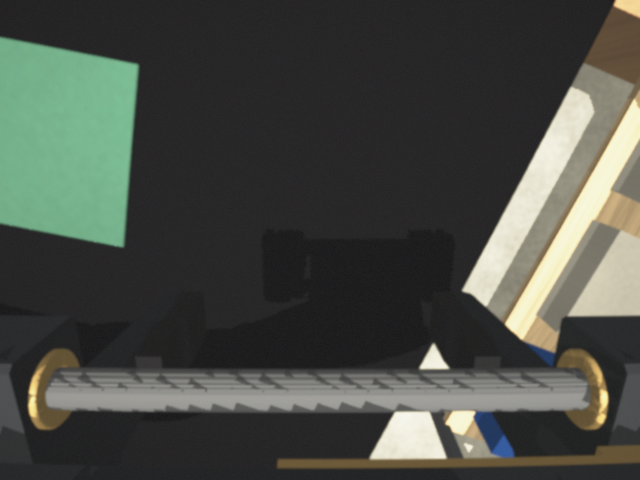

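The top view shows the holder at about (247,180) and two green mats at (390,235) and (453,358). Image left is +y, so the mat at (390,235) is the leftmost and the target. The wheel is at (135,248). The risers are at (139,176) and (504,244). Next I segment and measure these.

```bash
cat > h.py <<'E'
import numpy as np, cv2
from scipy.spatial.transform import Rotation as R
from station import readout, imaging, order, r
def ray(ci,uv,view=None):
    V=ci["view"] if view is None else view
    p=cv2.undistortPoints(np.array(uv,float).reshape(-1,1,2),ci["camera_matrix"],np.array(ci["dist"])).reshape(-1,2)
    d=np.c_[p[:,0],-p[:,1],-np.ones(len(p))]
    Rm=V[:3,:3]; return -Rm.T@V[:3,3], d@Rm
def atz(ci,uv,z,view=None):
    o,d=ray(ci,uv,view); return o+d*((z-o[2])/d[:,2])[:,None]
def proj(ci,P,view=None):
    V=ci["view"] if view is None else view
    P=np.atleast_2d(P)@V[:3,:3].T+V[:3,3]
    P=P*[1,-1,-1]
    return cv2.projectPoints(P,np.zeros(3),np.zeros(3),ci["camera_matrix"],np.array(ci["dist"]))[0].reshape(-1,2)
def wview(s,ci):
    T=np.eye(4);T[:3,:3]=R.from_quat(s["tcp_rot"]).as_matrix();T[:3,3]=s["ee_pos"]
    return np.linalg.inv(T@ci["T_tool_cam"])
def rect(mask,ci,z):
    c=max(cv2.findContours(mask.astype(np.uint8),cv2.RETR_EXTERNAL,cv2.CHAIN_APPROX_NONE)[0],key=cv2.contourArea)
    P=atz(ci,c.reshape(-1,2),z)
    (cx,cy),(w,h),a=cv2.minAreaRect((P[:,:2]*1000).astype(np.float32))
    return cx,cy,w,h,a
E
python3 - <<'E'
from h import *
R.from_quat
for n in("top","side"):
    im=cv2.imread(f"pics/{n}0.png"); ci=imaging.camera_info(n)
    hsv=cv2.cvtColor(im,cv2.COLOR_BGR2HSV);H,S,V=cv2.split(hsv)
    g=((H>60)&(H<85)&(S>80)&(V>60)).astype(np.uint8)
    nn,l,st,ce=cv2.connectedComponentsWithStats(g)
    for i in range(1,nn):
        if st[i,4]>500: print(n,"mat",ce[i],rect(l==i,ci,.004))
    y=((H>20)&(H<35)&(S>150)&(V>120)).astype(np.uint8)
    nn,l,st,ce=cv2.connectedComponentsWithStats(y)
    for i in range(1,nn):
        if st[i,4]>200: print(n,"holder",ce[i],rect(l==i,ci,.02))
    o=((H>4)&(H<18)&(S>170)&(V>130)).astype(np.uint8)
    nn,l,st,ce=cv2.connectedComponentsWithStats(o)
    for i in range(1,nn):
        if st[i,4]>8 : print(n,"orange",ce[i],st[i],atz(ci,ce[i],.13))
im=cv2.imread("pics/top0.png")[130:230,190:310];cv2.imwrite("pics/crop_t.png",cv2.resize(im,None,fx=6,fy=6,interpolation=2))
im=cv2.imread("pics/side0.png")[200:290,190:290];cv2.imwrite("pics/crop_s.png",cv2.resize(im,None,fx=6,fy=6,interpolation=2))
print(R.from_quat(readout.observe()["tcp_rot"]).as_matrix().round(3))
E
```

```text
top mat [388.8062582  235.19748923] (473.0294494628906, -180.15557861328125, 175.90220642089844, 176.5246124267578, 16.257280349731445)
top mat [452.74676525 358.2875147 ] (187.9741668701172, -323.0265197753906, 175.59141540527344, 175.31948852539062, 10.583760261535645)
top holder [247.82252316 181.80327869] (599.6514282226562, 159.757080078125, 148.1883544921875, 146.80715942382812, 19.95611572265625)
side mat [350.64292155 219.93462579] (472.1103820800781, -176.96026611328125, 170.42977905273438, 172.85768127441406, 16.083127975463867)
side mat [435.10727969 234.75095785] (258.65216064453125, -298.6995544433594, 57.310001373291016, 177.86048889160156, 25.088077545166016)
side holder [255.94618834 255.85201794] (549.0253295898438, 128.3879852294922, 56.961151123046875, 140.1574249267578, 44.43332290649414)
side holder [219.5177305 263.5212766] (606.0350341796875, 218.2509002685547, 78.84085083007812, 162.10592651367188, 74.47926330566406)
side orange [237.         216.30769231] [233 215   8   4  13] [[0.61496067 0.12915567 0.13      ]]
side orange [226.85245902 235.52459016] [224 230   7  12  61] [[0.57836817 0.19784173 0.13      ]]
[[-0.001  0.375 -0.927]
 [ 0.001 -0.927 -0.375]
 [-1.    -0.001  0.   ]]
```

View pics/crop_t.png

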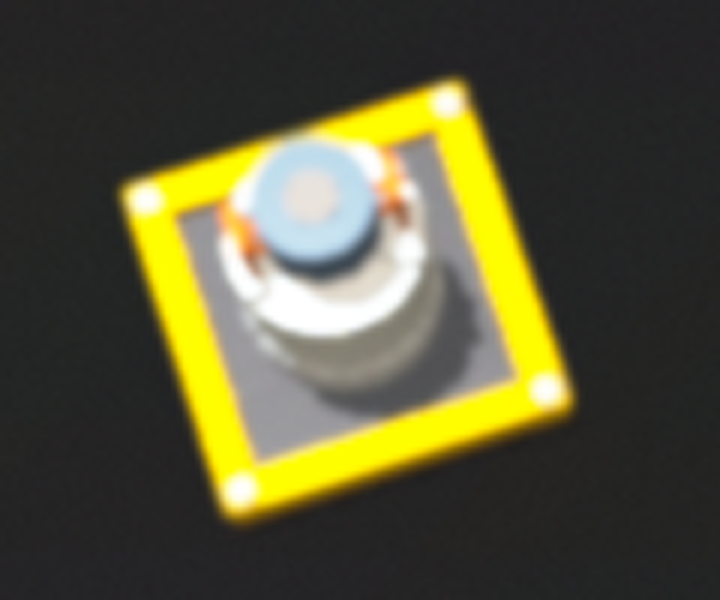

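View pics/crop_s.png

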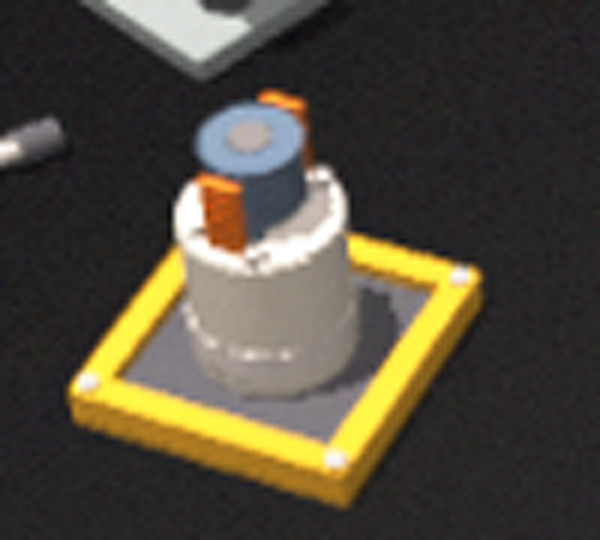

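The crops show the cap's tabs at crop px (237,232) and (393,185) and the holder's four white corner dots. The side view agrees. I'll compute the jar, cap and mat poses from both cameras.

Run:
```python
from h import *
def up(p,ox,oy): return (np.array(p,float)+.5)/6-.5+[ox,oy]
t=imaging.camera_info("top");s=imaging.camera_info("side")
d=atz(t,up([(147,200),(448,100),(545,390),(240,490)],190,130),.02)
print(d.round(4),d.mean(0)); e=[d[1]-d[0],d[2]-d[3],d[0]-d[3],d[1]-d[2]]
print([ (np.degrees(np.arctan2(v[1],v[0])).round(1),np.linalg.norm(v).round(4)) for v in e])
ds=atz(s,up([(88,382),(335,458),(460,275)],190,200),.02); print("side",ds.round(4),(ds[0]+ds[2])/2)
print("captop", atz(t,up([(314,200)],190,130),.138),atz(s,up([(250,138)],190,200),.138))
ob=readout.observe();Rm=R.from_quat(ob["tcp_rot"]).as_matrix()
print("tool shift cm",Rm.T@(np.array([.603,.158,.27])-ob["ee_pos"])*100)
```

```text
[[0.6385 0.2405 0.02  ]
 [0.683  0.1216 0.02  ]
 [0.5625 0.0795 0.02  ]
 [0.5197 0.1982 0.02  ]] [0.6009056  0.15995406 0.02      ]
[(np.float64(-69.5), np.float64(0.127)), (np.float64(-70.2), np.float64(0.1261)), (np.float64(19.6), np.float64(0.1261)), (np.float64(19.3), np.float64(0.1277))]
side [[0.6399 0.2414 0.02  ]
 [0.5214 0.1986 0.02  ]
 [0.5641 0.0794 0.02  ]] [0.60199689 0.16044209 0.02      ]
captop [[0.59896854 0.15874239 0.138     ]] [[0.60015965 0.16194449 0.138     ]]
tool shift cm [ -2.32198269 -54.46087041 -61.82998244]
```

drive_tool:
  steps:
    - [[-0.3, -3.4, -3.9, 0.0], [-0.6, -6.8, -7.7, 0.0], [-0.9, -10.2, -11.6, 0.0], [-1.2, -13.6, -15.5, 0.0], [-1.5, -17.0, -19.3, 0.01], [-1.8, -20.4, -23.2, 0.02], [-2.1, -23.8, -27.0, 0.03], [-2.3, -27.2, -30.9, 0.04]]

```text
time: 1.15
ee_pos: [0.4195, -0.2097, 0.2698]
tcp_rot: [0.697, 0.121, -0.697, 0.121]
ft_force: [0.3, -0.2, -0.7]
gripper_width: 0.999
```

```bash
cat > shift.py <<'E'
from h import *
import sys
T=np.array([float(a) for a in sys.argv[1:4]]);yaw=float(sys.argv[4])
ob=readout.observe();Rm=R.from_quat(ob["tcp_rot"]).as_matrix()
y=np.degrees(np.arctan2(Rm[1,1],Rm[0,1]))
print("t",ob["time"],"ee",ob["ee_pos"].round(4),"yaw_y",y.round(2),"xax",Rm[:,0].round(4),"q",ob["qpos"].round(2),"F",ob["ft_force"].round(2),"w",ob["gripper_width"]*88)
print("shift cm",(Rm.T@(T-ob["ee_pos"])*100).round(2),"turn",np.radians(-(yaw-y)).round(4))
E
python3 shift.py .601 .160 .27 -70.3
```

```text
t 1.15 ee [ 0.4195 -0.2097  0.2698] yaw_y -70.27 xax [ 2.e-04 -2.e-04 -1.e+00] q [ 0.48  0.46 -0.17  1.99  0.11  0.7  -0.99] F [ 0.3  -0.19 -0.68] w 87.95028216470863
shift cm [-2.000e-02 -2.868e+01 -2.957e+01] turn 0.0005
```

drive_tool:
  steps:
    - [[0, -4, -4.1, 0.0], [0, -8, -8.2, 0.0], [0, -12.0, -12.4, 0.0], [0, -16, -16.5, 0.0], [0, -20.0, -20.6, 0.0], [0, -24.0, -24.7, 0.0], [0, -28.7, -29.6, 0.0], [0, -28.7, -29.6, 0.0]]

```text
time: 2.15
ee_pos: [0.6008, 0.1657, 0.2691]
tcp_rot: [0.697, 0.126, -0.696, 0.123]
ft_force: [0.4, -0.5, 0.1]
gripper_width: 0.995
```

```bash
python3 shift.py .601 .160 .27 -70.3
python3 - <<'E'
from h import *
import pickle
ob=readout.observe(); im=imaging.camera("wrist"); cv2.imwrite("pics/w1.png",im[:,:,::-1]); pickle.dump(ob,open("w1.pkl","wb"))
ci=imaging.camera_info("wrist");V=wview(ob,ci)
print(proj(ci,[[.601,.160,.138]],V))
E
```

```text
t 2.15 ee [0.6008 0.1657 0.2691] yaw_y -69.79 xax [ 3.0e-04  4.3e-03 -1.0e+00] q [-0.27  0.66 -0.14  1.55  0.1   0.94 -1.65] F [ 0.37 -0.51  0.13] w 87.60112398311799
shift cm [-0.09  0.54  0.18] turn 0.0089
[[326.04939589 235.18884829]]
```

View pics/w1.png

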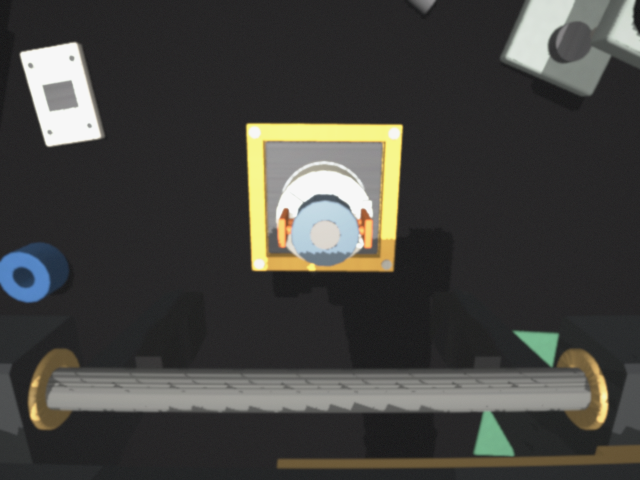

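The wrist view shows the cap top at about (325,232), against (326,235) predicted, with tabs at (284,228) and (367,228). The arm hadn't fully settled, so I'll settle it while descending to z=0.20 and look again.

drive_tool:
  steps:
    - [[2, 0, 0, 0], [4.5, 0, 0, 0], [7, 0, 0, 0], [7, 0, 0, 0], [7, 0, 0, 0], [7, 0, 0, 0]]

```text
time: 2.95
ee_pos: [0.6012, 0.1587, 0.201]
tcp_rot: [0.697, 0.121, -0.696, 0.121]
ft_force: [-1.1, -0.4, 0.6]
gripper_width: 0.997
```

```bash
python3 shift.py .601 .160 .113 -70.3
python3 - <<'E'
from h import *
import pickle
ob=readout.observe(); im=imaging.camera("wrist"); cv2.imwrite("pics/w2.png",im[:,:,::-1]); pickle.dump(ob,open("w2.pkl","wb"))
ci=imaging.camera_info("wrist");V=wview(ob,ci)
print(proj(ci,[[.601,.160,.138]],V))
c=im[150:330,220:430]
cv2.imwrite("pics/w2c.png",cv2.resize(c[:,:,::-1],None,fx=3,fy=3,interpolation=2))
E
```

```text
t 2.95 ee [0.6012 0.1587 0.201 ] yaw_y -70.27 xax [ 2.1e-03  4.0e-04 -1.0e+00] q [-0.26  0.74 -0.12  1.63  0.12  0.78 -1.66] F [-1.11 -0.4   0.62] w 87.77525248517139
shift cm [ 8.8  -0.13 -0.  ] turn 0.0004
[[314.77016587 267.30627052]]
```

View pics/w2c.png

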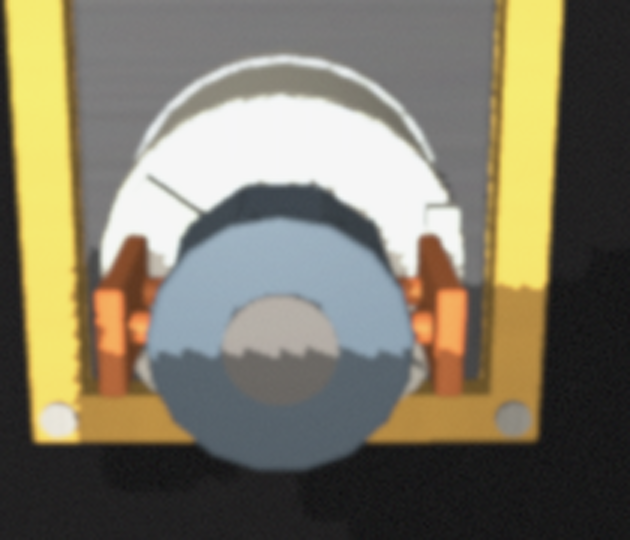

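Run:
```python
from h import *
import pickle
ob=pickle.load(open("w2.pkl","rb"));ci=imaging.camera_info("wrist");V=wview(ob,ci)
f=lambda p,z:atz(ci,(np.array(p,float)+.5)/3-.5+[220,150],z,V)
print("cap",f([(280,344)],.138))
q=f([(94,290),(467,290)],.136);print("tabs outer",q.mean(0),np.linalg.norm(q[1]-q[0]),np.degrees(np.arctan2(*(q[1]-q[0])[[1,0]])))
w=cv2.imread("pics/w1.png");o1=pickle.load(open("w1.pkl","rb"));V1=wview(o1,ci)
print("w1 cap",atz(ci,[(325,232.5)],.138,V1))
```

```text
cap [[0.60222144 0.16139923 0.138     ]]
tabs outer [0.61076849 0.16436659 0.136     ] 0.06366517147119918 -70.29223693961305
w1 cap [[0.60251168 0.16132696 0.138     ]]
```

Both wrist views agree on a cap centre of about (0.602,0.161). The tab span measures 63.7 mm (64 given) and the yaw matches. Descending around the tabs.

drive_tool:
  steps:
    - [[1.5, -0.1, -0.05, 0], [3.5, -0.2, -0.1, 0], [5.5, -0.2, -0.1, 0], [7.0, -0.2, -0.1, 0], [8.2, -0.2, -0.1, 0], [8.8, -0.2, -0.1, 0], [8.8, -0.2, -0.1, 0], [8.8, -0.2, -0.1, 0]]

```text
time: 4.0
ee_pos: [0.6012, 0.1613, 0.1123]
tcp_rot: [0.697, 0.121, -0.696, 0.121]
ft_force: [0.2, -0.5, 0.2]
gripper_width: 1.0
```

```bash
python3 shift.py .6017 .161 .113 -70.3
python3 - <<'E'
from h import *
im=imaging.camera("wrist"); cv2.imwrite("pics/w3.png",im[:,:,::-1])
im=imaging.camera("side"); cv2.imwrite("pics/s3.png",cv2.resize(im[170:290,170:310,::-1],None,fx=5,fy=5,interpolation=2))
E
```

```text
t 4.0 ee [0.6012 0.1613 0.1123] yaw_y -70.25 xax [ 1.2e-03  3.0e-04 -1.0e+00] q [-0.28  0.86 -0.11  1.68  0.14  0.61 -1.69] F [ 0.15 -0.51  0.2 ] w 87.97030146075787
shift cm [-0.07  0.04 -0.04] turn 0.001
```

View pics/w3.png

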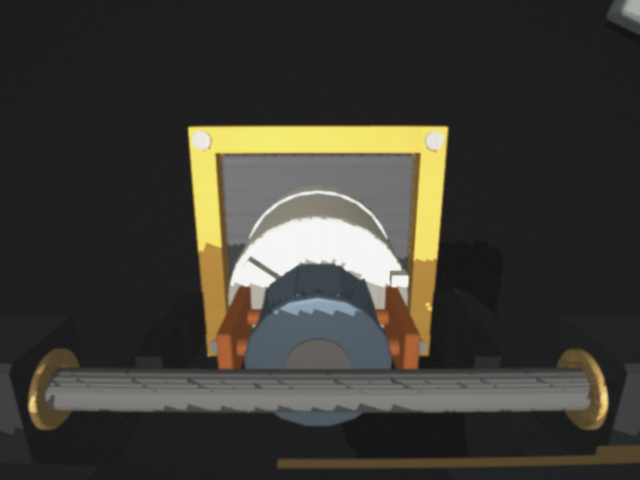

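View pics/s3.png

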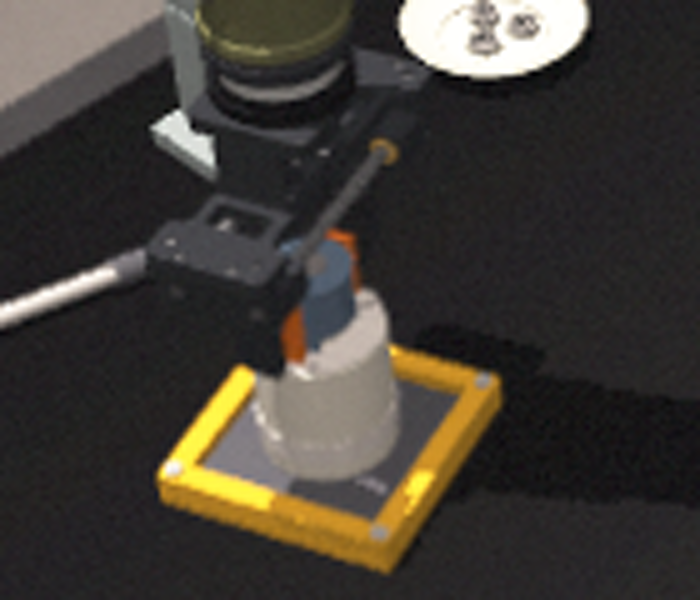

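The cap sits centred between the fingers at column 318, with the tabs at 230 and 405, and nothing touches. Closing.

drive_tool:
  steps:
    - [[0, 0, 0, 0], [0, 0, 0, 0], [0, 0, 0, 0], [0, 0, 0, 0], [0, 0, 0, 0], [0, 0, 0, 0], [0, 0, 0, 0], [0, 0, 0, 0]]
  jaw: 0.3
  squeeze: 25

```text
time: 5.1
ee_pos: [0.6008, 0.1612, 0.112]
tcp_rot: [0.697, 0.121, -0.697, 0.121]
ft_force: [-0.2, -1.8, 4.9]
gripper_width: 0.606
```

```bash
python3 shift.py .6017 .161 .113 -70.3
python3 - <<'E'
from h import *
im=imaging.camera("wrist"); cv2.imwrite("pics/w4.png",im[:,:,::-1])
E
```

```text
t 5.1 ee [0.6008 0.1612 0.112 ] yaw_y -70.25 xax [ 3.e-04 -0.e+00 -1.e+00] q [-0.28  0.86 -0.11  1.68  0.14  0.61 -1.69] F [-0.22 -1.75  4.92] w 53.30297650405883
shift cm [-0.1   0.05 -0.07] turn 0.001
```

View pics/w4.png

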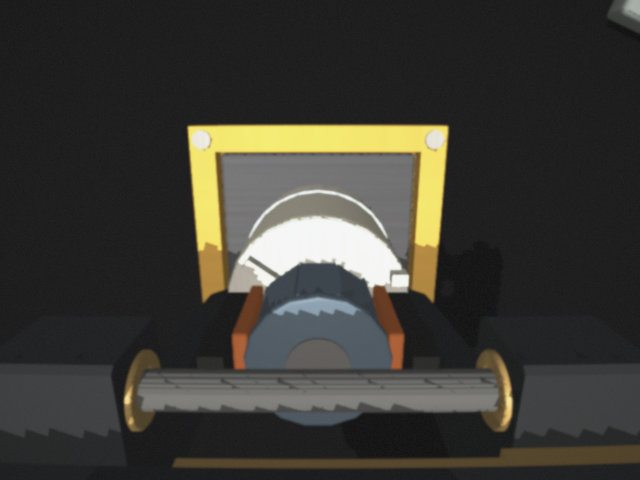

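The opening is 53.3 mm, so both tabs are fully in, and the forces are low. Turning 73° anticlockwise, which is negative about the downward tool x.

drive_tool:
  steps:
    - [[0, 0, 0, -0.1], [0, 0, 0, -0.26], [0, 0, 0, -0.42], [0, 0, 0, -0.58], [0, 0, 0, -0.74], [0, 0, 0, -0.9], [0, 0, 0, -1.06], [0, 0, 0, -1.2]]

```text
time: 6.15
ee_pos: [0.6013, 0.1616, 0.112]
tcp_rot: [0.506, 0.495, -0.505, 0.495]
ft_force: [-0.6, -0.1, 4.0]
gripper_width: 0.606
```

drive_tool:
  steps:
    - [[0, 0, 0, -0.1], [0, 0, 0, -0.1], [0, 0, 0, -0.1]]

```text
time: 6.52
ee_pos: [0.6013, 0.1616, 0.112]
tcp_rot: [0.482, 0.518, -0.481, 0.518]
ft_force: [0.4, 0.8, 4.9]
gripper_width: 0.606
```

```bash
python3 shift.py .6017 .161 .113 4.7
python3 - <<'E'
from h import *
im=imaging.camera("wrist"); cv2.imwrite("pics/w5.png",im[:,:,::-1])
E
```

```text
t 6.525 ee [0.6013 0.1616 0.112 ] yaw_y 4.17 xax [ 1.2e-03  8.0e-04 -1.0e+00] q [-0.09  0.89 -0.45  1.67  0.55  0.71 -0.75] F [0.41 0.8  4.88] w 53.284695596723
shift cm [-0.1   0.04  0.06] turn -0.0093
```

View pics/w5.png

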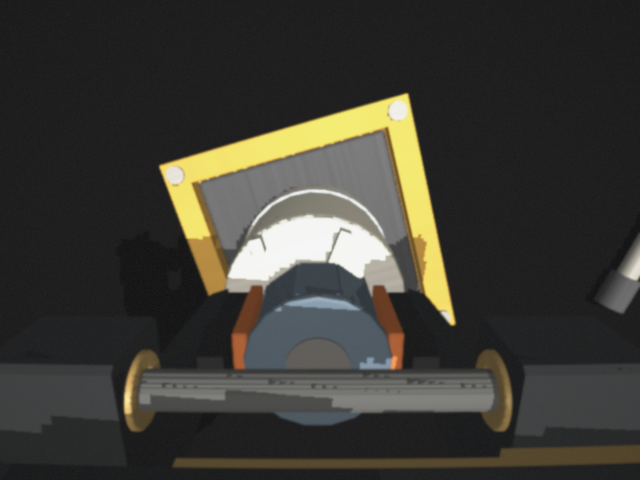

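The holder has swung 74° in the view while the cap stayed aligned with the jaws, so the cap has turned and the jar hasn't. Lifting straight up.

drive_tool:
  steps:
    - [[-0.5, 0, 0, 0], [-1.5, 0, 0, 0], [-2.7, 0, 0, 0], [-4, 0, 0, 0], [-5.5, 0, 0, 0], [-7.2, 0, 0, 0], [-9, 0, 0, 0], [-9, 0, 0, 0]]

```text
time: 7.58
ee_pos: [0.6018, 0.1618, 0.2037]
tcp_rot: [0.482, 0.518, -0.48, 0.519]
ft_force: [-0.5, 0.1, -1.3]
gripper_width: 0.606
```

```bash
python3 shift.py .4725 -.1785 .20 4.2
python3 - <<'E'
from h import *
im=imaging.camera("wrist"); cv2.imwrite("pics/w6.png",im[:,:,::-1])
im=imaging.camera("side"); cv2.imwrite("pics/s6.png",im[:,:,::-1])
E
```

```text
t 7.575 ee [0.6018 0.1618 0.2037] yaw_y 4.23 xax [ 0.0034  0.0013 -1.    ] q [-0.05  0.78 -0.52  1.61  0.47  0.88 -0.68] F [-0.46  0.06 -1.35] w 53.294048703487846
shift cm [  0.28 -15.4   32.98] turn 0.0005
```

View pics/w6.png

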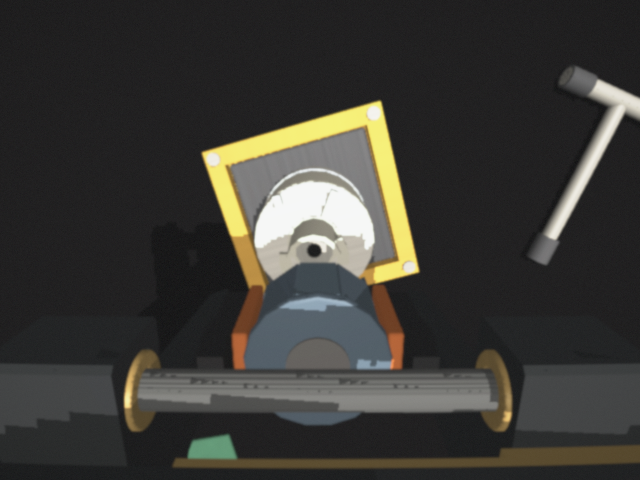

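View pics/s6.png

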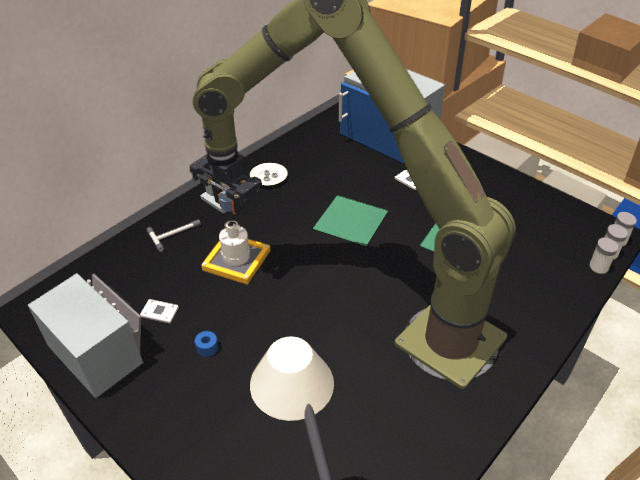

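The cap is in the jaws and the open neck shows at (314,250), with the jar still standing in its holder. Carrying the cap to the mat.

drive_tool:
  steps:
    - [[0, -1.2, 2.6, 0], [0, -3.3, 7, 0], [0, -5.6, 12, 0], [0, -7.9, 17, 0], [0, -10.3, 22, 0], [0, -12.6, 27, 0], [0, -14.4, 31, 0], [0, -15.4, 33, 0]]

```text
time: 8.68
ee_pos: [0.4696, -0.1823, 0.2008]
tcp_rot: [0.481, 0.518, -0.483, 0.517]
ft_force: [-0.4, 0.3, -0.7]
gripper_width: 0.605
```

drive_tool:
  steps:
    - [[3, 0, 0, 0], [6, 0, 0, 0], [9, 0, 0, 0], [11, 0, 0, 0], [11, 0, 0, 0], [11, 0, 0, 0]]

```text
time: 9.43
ee_pos: [0.4718, -0.1792, 0.0921]
tcp_rot: [0.481, 0.518, -0.481, 0.518]
ft_force: [-0.2, -0.3, -0.9]
gripper_width: 0.607
```

```bash
python3 shift.py .4725 -.1785 .020 4.2
python3 - <<'E'
from h import *
ob=readout.observe()
im=imaging.camera("wrist"); cv2.imwrite("pics/w7.png",im[:,:,::-1])
im=imaging.camera("side"); cv2.imwrite("pics/s7.png",cv2.resize(im[120:280,270:470,::-1],None,fx=3,fy=3,interpolation=2))
im=imaging.camera("top"); cv2.imwrite("pics/t7.png",im[:,:,::-1])
E
```

```text
t 9.425 ee [ 0.4718 -0.1792  0.0921] yaw_y 4.25 xax [ 4.e-04  1.e-04 -1.e+00] q [ 0.5   0.82 -0.38  2.04  0.73  0.42 -0.38] F [-0.19 -0.26 -0.87] w 53.41425813745919
shift cm [ 7.21  0.07 -0.06] turn 0.0009
```

View pics/w7.png

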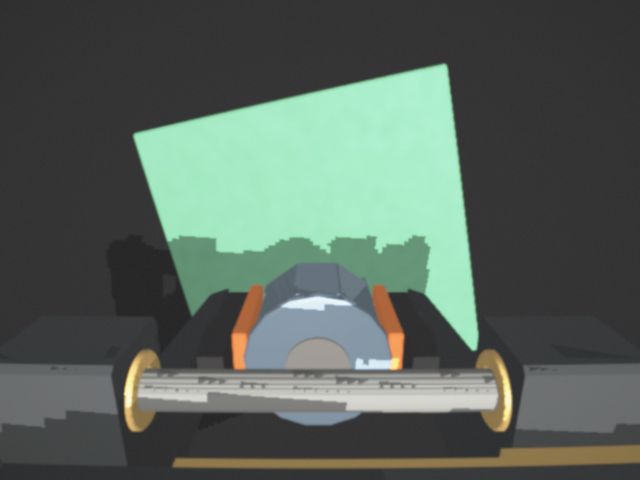

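View pics/s7.png

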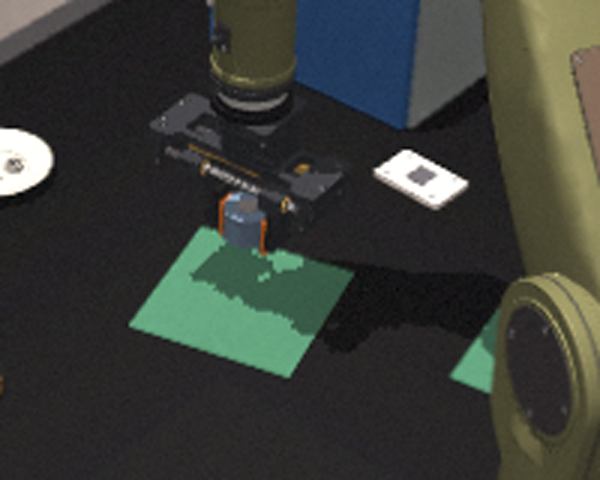

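View pics/t7.png

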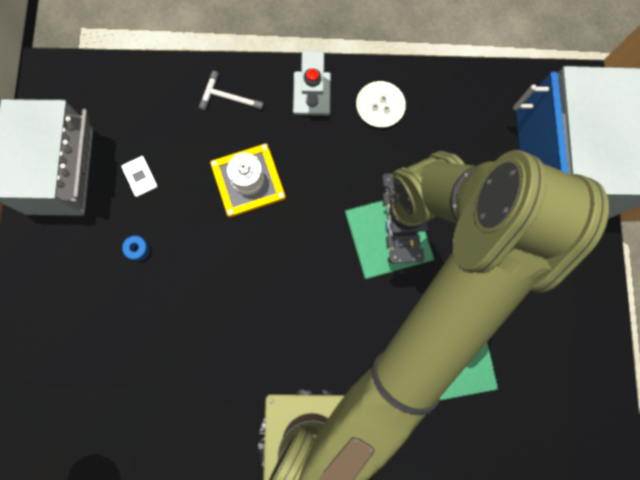

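The cap hangs upright over the correct mat, and the jar, wheel and risers are undisturbed. Lowering gently to contact.

drive_tool:
  steps:
    - [[1.5, 0, 0, 0], [3, 0, 0, 0], [4.5, 0, 0, 0], [5.7, 0, 0, 0], [6.5, 0, 0, 0], [7, 0, 0, 0], [7, 0, 0, 0], [7, 0, 0, 0]]

```text
time: 10.58
ee_pos: [0.4718, -0.1794, 0.022]
tcp_rot: [0.481, 0.518, -0.481, 0.518]
ft_force: [-0.3, -0.1, -1.1]
gripper_width: 0.604
```

drive_tool:
  steps:
    - [[0.1, 0, 0, 0], [0.2, 0, 0, 0], [0.2, 0, 0, 0]]

```text
time: 10.95
ee_pos: [0.4717, -0.1794, 0.0199]
tcp_rot: [0.481, 0.518, -0.481, 0.518]
ft_force: [-0.3, -0.3, 2.3]
gripper_width: 0.602
```

Contact: Fz went from -1.1 to +2.3 N at the expected height. Releasing.

drive_tool:
  steps:
    - [[0, 0, 0, 0], [0, 0, 0, 0], [0, 0, 0, 0], [0, 0, 0, 0], [0, 0, 0, 0], [0, 0, 0, 0]]
  jaw: 1.0

```text
time: 11.7
ee_pos: [0.4716, -0.1793, 0.0197]
tcp_rot: [0.481, 0.518, -0.481, 0.518]
ft_force: [0.0, -1.0, -0.3]
gripper_width: 1.003
```

```bash
python3 shift.py .4718 -.179 .2 4.2
python3 - <<'E'
from h import *
im=imaging.camera("wrist"); cv2.imwrite("pics/w8.png",im[:,:,::-1])
E
```

```text
t 11.7 ee [ 0.4716 -0.1793  0.0197] yaw_y 4.24 xax [ 1.e-04 -0.e+00 -1.e+00] q [ 0.4   0.94 -0.21  2.06  0.85  0.23 -0.48] F [ 0.01 -0.99 -0.33] w 88.25210109583443
shift cm [-18.03   0.02  -0.03] turn 0.0007
```

View pics/w8.png

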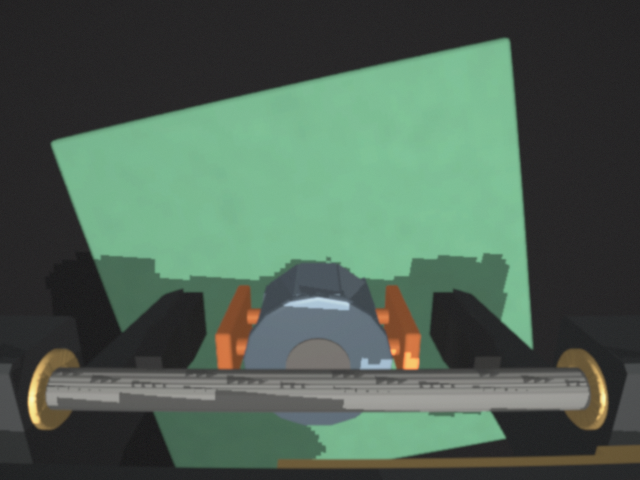

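The cap stands on the mat with its tabs sprung out and clear of both fingers. Retreating upward.

drive_tool:
  steps:
    - [[-1, 0, 0, 0], [-3, 0, 0, 0], [-6, 0, 0, 0], [-9, 0, 0, 0], [-12, 0, 0, 0], [-15, 0, 0, 0], [-17, 0, 0, 0], [-17, 0, 0, 0]]

```text
time: 12.75
ee_pos: [0.4723, -0.1796, 0.1914]
tcp_rot: [0.482, 0.517, -0.481, 0.519]
ft_force: [0.2, 0.2, -0.3]
gripper_width: 1.002
```

drive_tool:
  steps:
    - [[0, 0, 0, 0], [0, 0, 0, 0], [0, 0, 0, 0]]

```text
time: 13.12
ee_pos: [0.4712, -0.1792, 0.1891]
tcp_rot: [0.481, 0.519, -0.481, 0.518]
ft_force: [0.3, -0.2, -0.6]
gripper_width: 1.001
```

Run:
```python
from h import *
ob=readout.observe();ci=imaging.camera_info("wrist");V=wview(ob,ci)
im=imaging.camera("wrist"); cv2.imwrite("pics/w9.png",im[:,:,::-1])
im=imaging.camera("side"); cv2.imwrite("pics/s9.png",cv2.resize(im[120:300,170:410,::-1],None,fx=3,fy=3,interpolation=2))
print(proj(ci,[[.4717,-.179,.046],[.473,-.179,.004]],V))
```

```text
[[317.07240898 226.21985999]
 [318.79669226 213.05644005]]
```

View pics/w9.png

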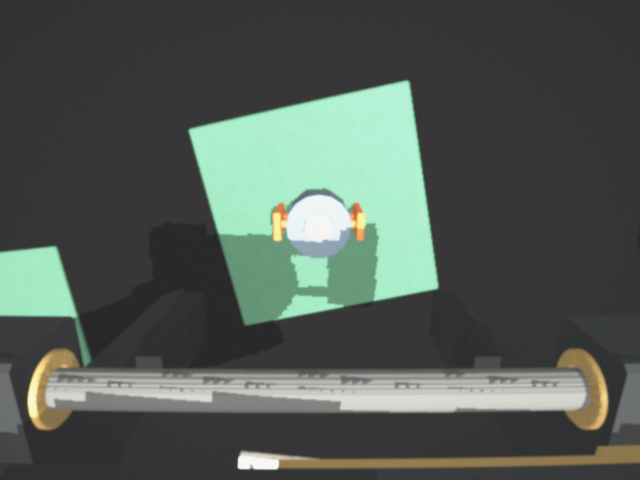

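View pics/s9.png

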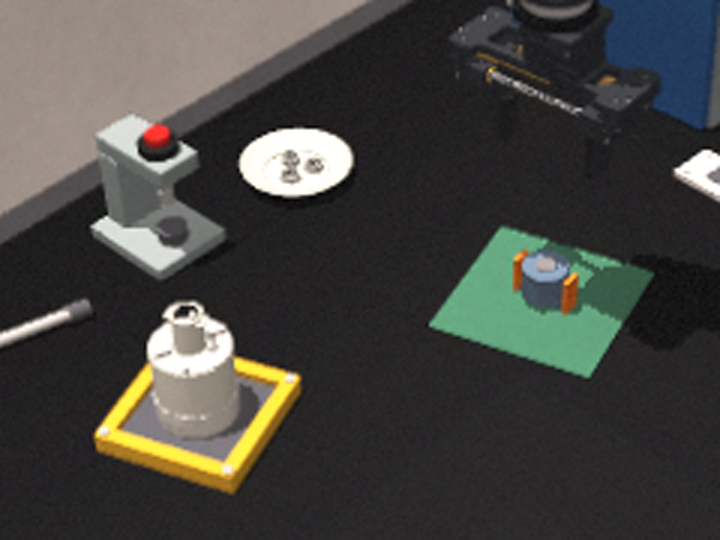

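The cap's top is at (318,226), against (317,226) predicted. It is upright and near the mat's centre, the open jar stands in its holder, and the gripper is clear. Handing in.

```bash
python3 -c "
from station import order
print(order.close_job())"
```

```text
the job is handed in; nothing more can be done
None
```

The jar is open and the cap is standing on the leftmost green mat. I handed the job in at about 13 s of the 45 s; no verdict was reported.

- **Opening:** I squeezed both tabs with 25 N (jaws at 53.3 mm, where fully squeezed is 54 mm). I then turned the cap 74° anticlockwise on the neck and lifted it straight off.
- **Placing:** I lowered the cap onto the mat until I felt light contact of about 3 N. I then opened the jaws and backed off upward.
- **Last checks:** In the final pictures the cap is upright, a few millimetres from the mat's centre, with its tabs sprung out. The jar stands in its holder and the gripper touches nothing.
- **Wheel and risers:** They were unmoved in the top view taken during the carry. I did not check all three again after the cap was set down, but the arm did not go near them.
- **Disagreements:** The cameras differed by about 1–3 mm on the cap and mat positions, and the estimated cap position differed by 1–3 mm between cameras. Both are within the calibration and the play. No check failed.

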